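# Close the drilling jig over its locating pin and hold the blank clamped

### The job

Close the drilling jig for the pupil who is about to drill: take the aluminium jig cover by its red handle and fit it, squared up with the jig base, over the brass locating pin, sliding it lightly about if it does not find the pin, until it drops flat onto the green blank. Then press it down firmly until the sprung bed is fully down, and finish like that: still holding the handle and pressing, without letting go. Leave the other tools and things on the bench where they are.

Things in the scene. Friction and masses are not known exactly. Their poses are not given: they have to be found in the camera images.
- base: Jig base fixed to the bench: dark steel block 190 (its x) x 110 (its y) x 30 mm high, with a black slot along its x axis through the middle. Origin at the centre of its underside, on the bench. It stands either on the robot's left or its right, the cover on the other side.
- bed (a joint): The sprung aluminium bed on top of the base, 150 x 86 mm, carrying the blank. Value 0 = up (its top 37 mm above the bench), 0.0065 m = fully down, against a hard stop (its top 30.5 mm above the bench). It goes straight down. It starts to move at a total load of about 7 N and takes about 12.6 N in all to be fully down, weight of blank and cover included, so the cover's own weight does not move it; the robot must add about 8 N.
- pin: Brass locating pin fixed upright in the base's slot, up to 25 mm either side of the base's middle along the base's x. Origin on the bench below the pin's axis.
- pin_tip (a point): Top of the pin, on its axis, 52 mm above the bench. The pin is 12 mm in diameter, its topmost 4 mm tapering to 6 mm. It stands 11 mm out of the blank while the bed is up. It does not move.
- blank: Green sheet blank 90 x 64 x 4 mm lying loose on the bed, long side roughly along the base's x, its 16 mm centre hole over the pin. Origin at the centre of its underside (37 mm above the bench while the bed is up).
- cover: Jig cover, loose, lying upright on the bench at the start: aluminium plate 100 (its x) x 70 (its y) x 24 mm, 0.45 kg give or take a fifth, four dark drill bushes on top, and a red bar handle in the middle of the top: 44 mm long along the cover's x, 18 mm wide across y, rising from 24 to 62 mm above the underside; grip it from above across its 18 mm width. Origin at the centre of the underside. The cover may go on either way round (half a turn makes no difference).
- cover_bore (a point): Mouth of the cover's blind bore, in the centre of its flat underside, straight below the handle (the same point as the cover's origin): 14.5 mm in diameter, 20 mm deep, mouth chamfered by 2 mm, not visible from above. Fully pressed down it is about 34.5 mm above the bench; lying on the blank with the bed up, 41 mm; standing on top of the pin, 52 mm.
- cover_grip (a point): Grip point at the middle of the red handle, 46 mm above the cover's underside, on the bore's axis (fingertips reaching 19 mm lower just clear the plate).
- screwdriver: Bystander: orange-handled screwdriver lying on the bench between the two places, about 180 mm long.
- marker: Bystander: white marker pen with black cap, 130 mm long, lying on the bench nearer the robot.
- hammer: Bystander: hammer lying at the far left, 260 mm long.
- file: Bystander: flat file with red handle lying at the far right, 280 mm long.
- jar: Bystander: amber jar with a steel cap, 60 mm across, 85 mm high, far right.
- sheet: Bystander: loose spare green sheet, 160 x 100 x 4 mm, lying flat near the robot's right side.
- block: Bystander: small wooden block 90 x 60 x 40 mm, far left.
Not all that is in view belongs to the job. What is shaped like the cover but blue is not meant.

How it is judged:
By the outcome, as a careful person would: the job done as asked, in the order asked, and still so for the second after the job is handed in, while the arm keeps its last pose, push and grip.
It also fails if it takes over 40 s, if anything falls off the work surface, if the arm or the gripper's body presses on something with over 40 N, if the wrist force passes 120 N, or if a joint passes its speed limit or range.

### The arm

A 6-joint arm with a two-finger parallel gripper is mounted at the origin on the work surface. World frame = base frame: x ahead of the robot, y to its left, z up, the work surface at z = 0. Lengths are in m, angles in rad, forces in N, time in s.
With the tool pointing down it reaches from about 0.375 to 0.925 m from the base axis. Payload 5.7 kg.
Tool frame: the origin (TCP) lies on the mounting face of the last link; the fingertips stand 173 mm ahead of it and the grasp point (between the pads) lies 155 mm ahead of it; z points along the fingers, y is the direction in which the jaws open and shut (so a half turn about z gives the same grasp; the last joint's range is limited). The gripper opens to 85 mm and grips with 20 to 120 N. Pads are 22 mm wide; open, the fingers measure 114 mm over their backs; the gripper's body (76 mm by 85 mm) begins 54 mm behind the grasp point. The pads swing forward as they close: fully open they stand 13 mm farther back than shut.
Start: joints at [-1.436, 0.359, 1.51, -0, 1.272, -0.115], TCP at [0.148, -0.581, 0.405] pointing down, gripper open.
Joint ranges: [-2.97, 2.97], [-1.01, 2.36], [0.21, 2.38], [-0.96, 4.11], [0.2, 2.71], [-2.98, 2.98]. Speed limits (rad/s): [2.39, 2.39, 3.14, 3.14, 3.14, 3.14].

### API

Orientations are given as a unit quaternion [w, x, y, z].
In Python, from station import monitor, imaging, ticket gives the robot as it stands. The module is installed in compiled form; this text tells all that it offers.
- The arm moves only by the tool jog_arm, never from a script. Its argument "steps" is one flat list of numbers, 5 for each row, row after row: the opening, from 0 (shut) to 1 (fully open), then the shift along the tool's x, y, z in mm, then the turn about the tool's z in rad. In form: [fingers, x, y, z, spin, fingers, x, y, z, spin, ...]. A call has 1 to 10 rows; each row shifts and turns the commanded pose from where the row before left it, along the tool's axes as they then stand; what a row does not reach is not made up. A row lasts 1/8 s, in which the tool goes at most 62.5 mm and 10.7 degrees, less where a joint would pass 70% of its speed; a pose out of reach is approached as far as the arm can. A call with a gripper value outside its range is refused whole. The fingers move at their own pace and stop on an object; "grip_force" is the grip in N (left out, the last holds). Time passes only in rows, so rows that do not move let the fingers close. It gives the time, the measured TCP pose, the force and the opening at its end, in the units of the state.
- monitor.get_obs(): the state, without advancing time (a new reading comes with each control period).
- imaging.capture(name): name is "side" or "top"; returns the picture (400x640x3 uint8, red, green, blue); there is no depth.
- imaging.camera_model(name): a dict with "mtx" (3x3 intrinsics, pixels), "R" (3x3) and "t" (3): a world point X has camera coordinates R X + t. Camera axes: x right, y down, z forward; pixel columns grow to the right and rows downward; lengths in m; the calibration is good to about 2 mm. A picture is of the moment at which its call begins. camera_model takes no time and is no camera call.
- ticket.close_job(): hands the job in, once; it reports no verdict.
The state is a dict: "clock": time; "qpos": joint angles; "qd": joint speeds; "joint_torque": joint torques, N m; "tool_pos": TCP position; "orientation": TCP orientation; "contact_force": force on the tool from outside, world axes, zero at the start; "ft_torque": the same for the moment, N m; "finger_gap": opening from 0.0 (shut) to 1.0 (fully open).
Only numpy, scipy, OpenCV 4.12 (cv2) and the standard library are available. Lean on these libraries where they do the work, as an engineer would, in place of code of your own. Each camera call takes 0.05 s, during which the arm holds its last target.

## Working session

There is one attempt and no reset: what is moved stays moved. The work goes in short steps, Python scripts to look and compute and a tool call to move; the robot and the scene stay as the last step left them, time stands still between calls to the robot, and variables do not carry over. Pictures are saved under pics/ and viewed, and the job is handed in when it is done.

Besides the shell and the picture viewer there is one more tool, called after "Call:" by a JSON object that holds its "api" and its "payload". jog_arm: Moves the arm, as the interface text tells. Its arguments: {"type":"object","properties":{"steps":{"type":"array"},"grip_force":{"type":"number"}},"required":["steps"]}

```bash
mkdir -p pics; python3 - <<'E'
from station import monitor, imaging
import cv2
for n in ("top","side"):
    im=imaging.capture(n); cv2.imwrite(f"pics/{n}0.png",im[:,:,::-1])
    m=imaging.camera_model(n); print(n,m)
print(monitor.get_obs())
E
```

```text
top {'mtx': array([[377.20363006,   0.        , 313.30388367],
       [  0.        , 377.20363006, 191.54663414],
       [  0.        ,   0.        ,   1.        ]]), 'R': array([[-0.02011235, -0.99972884,  0.01173592],
       [-0.99597375,  0.01900837, -0.08760696],
       [ 0.08736013, -0.01345065, -0.99608598]]), 't': array([-0.04207479,  0.47492997,  1.1964721 ])}
side {'mtx': array([[482.5071817 ,   0.        , 313.44488143],
       [  0.        , 482.5071817 , 190.80884204],
       [  0.        ,   0.        ,   1.        ]]), 'R': array([[-0.96938408, -0.24504528,  0.0157264 ],
       [-0.19860968,  0.74480399, -0.63704099],
       [ 0.1443908 , -0.6206608 , -0.77066949]]), 't': array([0.46684502, 0.16656566, 1.38003303])}
{'clock': 0.1, 'qpos': array([-1.43606336e+00,  3.59421626e-01,  1.51133205e+00, -1.30427741e-06,
        1.27250777e+00, -1.15111966e-01]), 'qd': array([-8.10008920e-05, -1.63806355e-03, -2.74863722e-03,  9.62268133e-04,
       -5.75620513e-04, -2.72620053e-04]), 'joint_torque': array([-8.75395722e-05, -5.28652310e+01, -2.79349387e+01, -1.72444534e-04,
        5.01394927e-03, -3.57704053e-06]), 'tool_pos': array([ 0.14829288, -0.58104427,  0.40394118]), 'orientation': array([-8.34347026e-04,  9.92206961e-01,  1.24597953e-01, -8.80883670e-06]), 'contact_force': array([ 0.02902581, -0.20474109,  0.32861298]), 'ft_torque': array([ 0.05458079,  0.00084662, -0.01319414]), 'finger_gap': 1.0040989641925813}
```

View pics/top0.png

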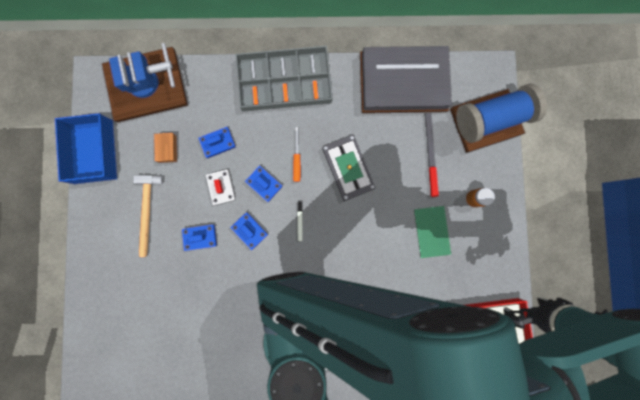

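View pics/side0.png

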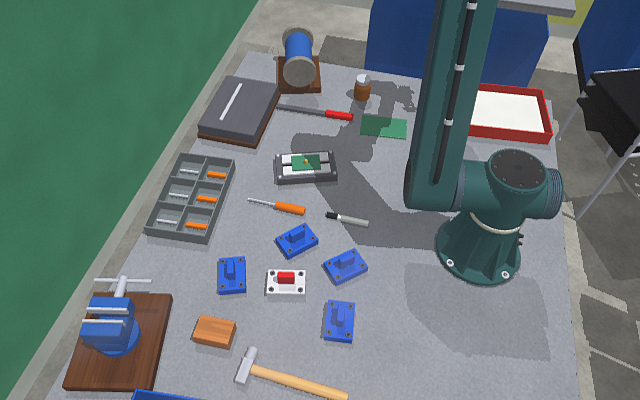

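The aluminium cover with the red handle is at top (220,187) and side (286,282). Its possible look-alikes are the blue covers at top (217,142), (264,182), (200,236) and (250,230). The red file handle at (434,182) is also red, but it isn't a cover. The jig base is at top (348,168). I'll take close crops next.

```bash
python3 - <<'E'
import cv2,numpy as np
t=cv2.imread("pics/top0.png"); s=cv2.imread("pics/side0.png")
def crop(im,x,y,w,h,k): return cv2.resize(im[y:y+h,x:x+w],None,fx=k,fy=k,interpolation=cv2.INTER_CUBIC)
cv2.imwrite("pics/c_cov.png",np.hstack([crop(t,195,160,50,55,8),crop(s,260,258,50,55,8)]))
cv2.imwrite("pics/c_base.png",np.vstack([crop(t,310,125,75,50,0+8)[:0],np.hstack([crop(t,315,128,66,80,6),crop(s,268,140,66,80,6)])]))
E
```

```text
Traceback (most recent call last):
ValueError: all the input array dimensions except for the concatenation axis must match exactly, but along dimension 1, the array at index 0 has size 600 and the array at index 1 has size 792
```

View pics/c_cov.png

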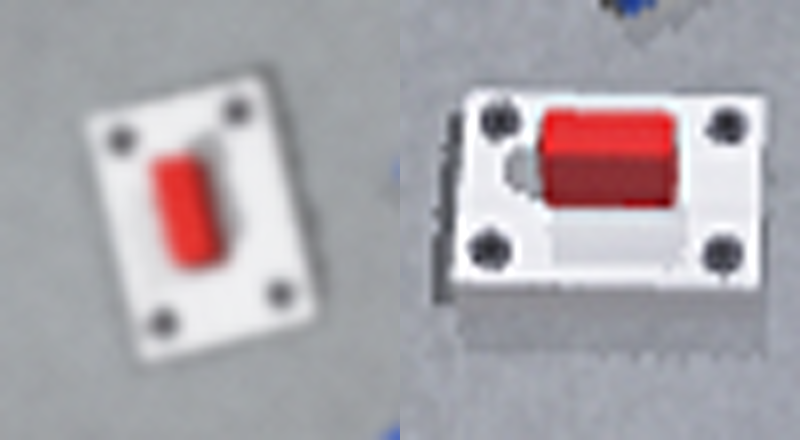

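The crop shows a white plate with four dark bushes and a red bar handle, so this is the right cover. In the top crop its plate corners are at about (85,115), (265,70), (320,315) and (140,360).

```bash
python3 - <<'E'
import cv2,numpy as np
t=cv2.imread("pics/top0.png"); s=cv2.imread("pics/side0.png")
def crop(im,x,y,w,h,k): return cv2.resize(im[y:y+h,x:x+w],None,fx=k,fy=k,interpolation=cv2.INTER_CUBIC)
cv2.imwrite("pics/c_base.png",np.hstack([crop(t,315,128,66,80,6),crop(s,270,140,66,80,6)]))
E
```

```text
(no output)
```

View pics/c_base.png

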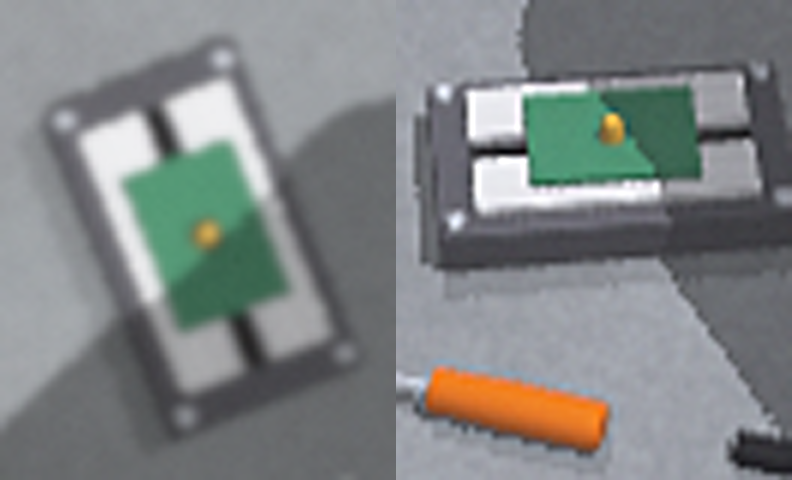

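The base crop shows dark base corners in the top crop at (45,103), (232,35), (357,358) and (180,438). The brass pin tip is at (207,232) in the top crop and (612,117) in the side crop. I'll fit both objects' poses using the known sizes and both views.

```bash
cat > h.py <<'E'
import numpy as np, cv2
from scipy.optimize import least_squares
from station import imaging
M={n:imaging.camera_model(n) for n in("top","side")}
def proj(n,X):
    m=M[n]; c=np.atleast_2d(X)@m["R"].T+m["t"]; p=c@m["mtx"].T; return p[:,:2]/p[:,2:]
def un(uv,x0,y0,k,dx=0): uv=np.array(uv,float); return np.c_[x0+(uv[:,0]-dx+.5)/k-.5, y0+(uv[:,1]+.5)/k-.5]
def onz(n,uv,z):
    m=M[n]; C=-m["R"].T@m["t"]; out=[]
    for q in np.atleast_2d(uv):
        d=m["R"].T@np.linalg.inv(m["mtx"])@[q[0],q[1],1]; out.append(C+d*(z-C[2])/d[2])
    return np.array(out)
def tri(obs):
    f=lambda X: np.concatenate([(proj(n,X)-p).ravel() for n,p in obs]); r=least_squares(f,[.5,0,.05]); return r.x,r.fun
E
python3 - <<'E'
from h import *
def show(name,n,uv,z):
    P=onz(n,uv,z); c=P.mean(0); e=np.roll(P,-1,0)-P
    print(name,n,"centre",c.round(4),"edges mm",(np.linalg.norm(e,axis=1)*1e3).round(1),"yaw deg",np.degrees(np.arctan2(e[:,1],e[:,0])).round(1)%180)
T=lambda uv:un(uv,195,160,8); S=lambda uv:un(uv,260,258,8,400)
show("cover",'top',T([(85,115),(265,70),(320,315),(140,360)]),.024)
show("cover",'side',S([(468,90),(766,97),(758,285),(452,283)]),.024)
show("bush",'top',T([(122,140),(237,110),(280,293),(163,322)]),.024)
show("bush",'side',S([(500,118),(727,125),(722,254),(490,248)]),.024)
show("handle",'top',T([(152,158),(203,152),(225,262),(175,270)]),.062)
show("handle",'side',S([(543,108),(676,112),(676,158),(540,153)]),.062)
T=lambda uv:un(uv,315,128,6); S=lambda uv:un(uv,270,140,6,396)
show("base",'top',T([(45,103),(232,35),(357,358),(180,438)]),.030)
show("bed",'top',T([(78,133),(235,80),(333,338),(178,395)]),.037)
show("bed",'side',S([(467,90),(745,72),(762,193),(475,213)]),.037)
show("blank",'top',T([(122,180),(232,140),(290,290),(182,332)]),.041)
show("blank",'side',S([(523,94),(692,86),(702,178),(530,186)]),.041)
print(onz('top',T([(207,232)]),.051),onz('side',S([(612,117)]),.051), tri([('top',T([(207,232)])),('side',S([(612,117)]))]))
E
```

```text
cover top centre [0.4962 0.2486 0.024 ] edges mm [ 74.3 101.9  73.8 101.7] yaw deg [103.2  12.4 103.1  12.7]
cover side centre [0.4941 0.2492 0.024 ] edges mm [100.4  70.   99.5  71.8] yaw deg [ 13.2 102.7  14.2 103.5]
bush top centre [0.4956 0.2494 0.024 ] edges mm [47.5 76.3 48.  75.6] yaw deg [103.8  13.1 103.   12.7]
bush side centre [0.4947 0.2488 0.024 ] edges mm [76.1 48.  76.  48.4] yaw deg [ 12.7 103.2  13.  103.4]
handle top centre [0.4938 0.2451 0.062 ] edges mm [19.9 44.1 19.6 44.9] yaw deg [95.7 11.2 98.1 11.6]
handle side centre [0.4935 0.2504 0.062 ] edges mm [43.2 16.9 43.8 16.5] yaw deg [ 12.7 105.7  12.3 103.6]
base top centre [ 0.5528 -0.1663  0.03  ] edges mm [108.2 187.6 104.5 194.8] yaw deg [109.2  19.2 113.1  20.4]
bed top centre [ 0.5498 -0.1669  0.037 ] edges mm [ 89.5 148.5  88.3 150.5] yaw deg [107.8  18.9 109.1  19.3]
bed side centre [ 0.549  -0.1639  0.037 ] edges mm [150.5  88.  149.9  88.3] yaw deg [ 20.2 108.9  20.3 109.3]
blank top centre [ 0.5495 -0.1668  0.041 ] edges mm [62.9 86.2 61.9 87.4] yaw deg [109.1  19.3 110.2  19.9]
blank side centre [ 0.5495 -0.164   0.041 ] edges mm [90.7 66.6 89.8 66.3] yaw deg [ 18.8 108.3  18.6 109. ]
[[ 0.54972291 -0.16601666  0.051     ]] [[ 0.55045533 -0.16780175  0.051     ]] (array([ 0.54964808, -0.16574279,  0.05324812]), array([-0.01028119, -0.08471267,  0.08322847,  0.01779543]))
```

```bash
cat > g.py <<'E'
import numpy as np
from scipy.spatial.transform import Rotation as R
from station import monitor
def st(): 
    o=monitor.get_obs(); w,x,y,z=o["orientation"]; r=R.from_quat([x,y,z,w]).as_matrix(); return o,r
def go(p,heading=None,frm=None):
    o,r=st(); d=np.array(p)-(o["tool_pos"] if frm is None else frm)
    h=np.degrees(np.arctan2(r[1,0],r[0,0]))
    print("t",round(o["clock"],2),"pos",o["tool_pos"].round(4),"head",round(h,2),"tilt",np.degrees(np.arccos(-r[2,2])).round(2),"F",o["contact_force"].round(2),"gap",round(o["finger_gap"],3))
    print("tool shift mm",(r.T@d*1e3).round(1),"spin",None if heading is None else round(np.radians(h-heading),4))
E
python3 - <<'E'
from g import *
go([.42,-.25,.40]); go([.495,.249,.40],13.1,[.42,-.25,.40])
E
```

```text
t 0.1 pos [ 0.1483 -0.581   0.4039] head 14.32 tilt 0.1 F [ 0.03 -0.2   0.33] gap 1.004
tool shift mm [ 345.1 -253.6    4.4] spin None
t 0.1 pos [ 0.1483 -0.581   0.4039] head 14.32 tilt 0.1 F [ 0.03 -0.2   0.33] gap 1.004
tool shift mm [ 196.1 -465.     0.8] spin 0.0212
```

Call:
{"api": "jog_arm", "payload": {"steps": [0.5,38,-28,0,0,0.5,44,-32,0,0,0.5,44,-32,0,0,0.5,44,-32,0,0,0.5,44,-32,0,0,0.5,44,-32,0,0,0.5,44,-33,0,0,0.5,43,-33,0,0,0.5,18,-44,0,0.02,0.5,18,-44,0,0], "grip_force": 60}}

```text
clock: 1.35
tool_pos: [0.4341, -0.1543, 0.4044]
orientation: [-0.0, 0.993, 0.115, -0.0]
contact_force: [0.4, 0.4, 0.8]
finger_gap: 0.5
```

```bash
python3 -c "
from g import *
go([.495,.249,.40],13.1)"
```

```text
t 1.35 pos [ 0.4341 -0.1543  0.4044] head 13.17 tilt 0.04 F [0.36 0.37 0.8 ] gap 0.5
tool shift mm [ 151.2 -378.8    4.5] spin 0.0012
```

Call:
{"api": "jog_arm", "payload": {"steps": [0.5,19,-47,10,0,0.5,19,-47,10,0,0.5,19,-47,10,0,0.5,19,-47,10,0,0.5,19,-47,10,0,0.5,19,-47,10,0,0.5,19,-47,10,0,0.5,10,-25,10,0,0.5,0,0,0,0]}}

```text
clock: 2.48
tool_pos: [0.4921, 0.2229, 0.3237]
orientation: [-0.0, 0.993, 0.116, -0.001]
contact_force: [0.9, 0.2, -0.0]
finger_gap: 0.502
```

```bash
python3 - <<'E'
from g import *
go([.495,.249,.203],13.1)
from station import imaging
import cv2
for n in("top","side"): cv2.imwrite(f"pics/{n}1.png",imaging.capture(n)[:,:,::-1])
E
```

```text
t 2.48 pos [0.4921 0.2229 0.3237] head 13.32 tilt 0.1 F [ 0.88  0.19 -0.04] gap 0.502
tool shift mm [  9.  -24.7 120.7] spin 0.0039
```

View pics/side1.png

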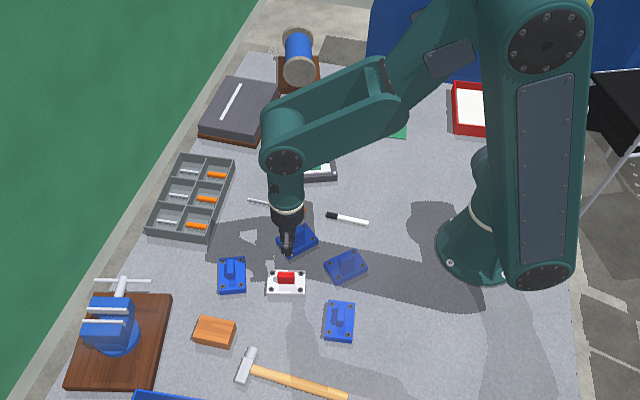

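The gripper is above and short of the cover, with its fingers near side (288,245), while the cover is at (286,280) and clear. I'll finish the shift while still high.

Call:
{"api": "jog_arm", "payload": {"steps": [0.5,9,-24,0,0.004,0.5,0,0,30,0,0.5,0,0,20,0,0.5,0,0,0,0]}}

```text
clock: 3.08
tool_pos: [0.4951, 0.2453, 0.2738]
orientation: [0.0, 0.994, 0.112, -0.002]
contact_force: [-0.5, 0.1, -0.2]
finger_gap: 0.502
```

```bash
python3 - <<'E'
from g import *
go([.495,.249,.203],13.1)
print(st()[0]["qd"].round(3))
E
```

```text
t 3.08 pos [0.4951 0.2453 0.2738] head 12.86 tilt 0.19 F [-0.54  0.11 -0.16] gap 0.502
tool shift mm [ 1.  -3.7 70.8] spin -0.0042
[ 0.002 -0.025 -0.032  0.002  0.016  0.004]
```

Call:
{"api": "jog_arm", "payload": {"steps": [0.5,1,-4,15,-0.004,0.5,0,0,15,0,0.5,0,0,0,0]}}

```text
clock: 3.45
tool_pos: [0.4952, 0.2506, 0.2435]
orientation: [0.0, 0.993, 0.115, -0.001]
contact_force: [0.2, -0.0, -0.0]
finger_gap: 0.498
```

```bash
python3 - <<'E'
from g import *
go([.495,.249,.203],13.1)
from station import imaging
import cv2
s=imaging.capture("side")[:,:,::-1]
cv2.imwrite("pics/s2.png",cv2.resize(s[220:320,240:340],None,fx=6,fy=6,interpolation=cv2.INTER_CUBIC))
E
```

```text
t 3.45 pos [0.4952 0.2506 0.2435] head 13.17 tilt 0.15 F [ 0.2  -0.01 -0.03] gap 0.498
tool shift mm [-0.5  1.5 40.5] spin 0.0012
```

View pics/s2.png

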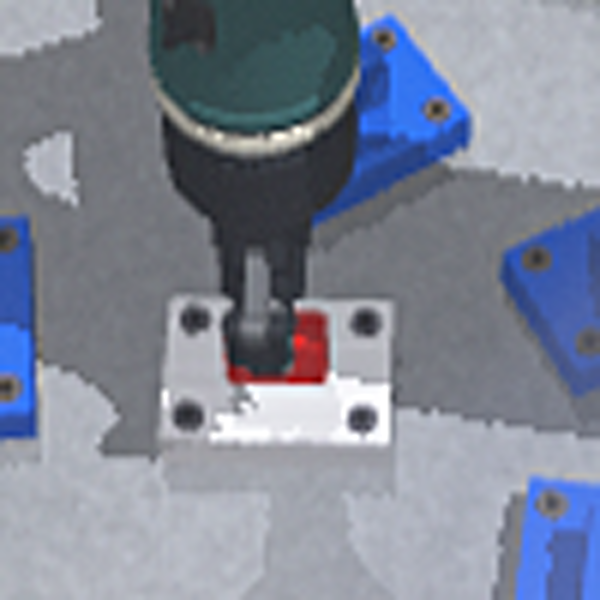

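```bash
python3 - <<'E'
from h import *
from g import *
o,r=st(); p=o["tool_pos"]
for d in (.155,.173):
  for s in (-.03,0,.03):
    q=p+r[:,2]*d+r[:,1]*s; print(d,s,q.round(3),((proj("side",q)[0]-[240,220])*6).round(0))
c=np.array([.495,.249,0])
for z in(.024,.062): print(z,((proj("side",c+[0,0,z])[0]-[240,220])*6).round(0))
for cx in(.492,.498): print(cx,((proj("side",[cx,.249,.062])[0]-[240,220])*6).round(0))
E
```

```text
0.155 -0.03 [0.489 0.28  0.089] [264. 355.]
0.155 0 [0.495 0.251 0.089] [268. 292.]
0.155 0.03 [0.502 0.221 0.089] [272. 231.]
0.173 -0.03 [0.488 0.28  0.071] [265. 376.]
0.173 0 [0.495 0.251 0.071] [269. 314.]
0.173 0.03 [0.502 0.221 0.071] [273. 253.]
0.024 [274. 365.]
0.062 [271. 321.]
0.492 [278. 323.]
0.498 [265. 320.]
```

The near finger is at crop (262,350), against a predicted 264, and it lines up with the handle. I'll descend and close.

Call:
{"api": "jog_arm", "payload": {"steps": [0.5,-1,1,15,0,0.5,0,0,15,0,0.5,0,0,9,0,0.5,0,0,0,0]}}

```text
clock: 4.0
tool_pos: [0.4947, 0.2495, 0.2046]
orientation: [0.0, 0.993, 0.115, -0.001]
contact_force: [-0.5, -0.7, -0.5]
finger_gap: 0.501
```

```bash
python3 - <<'E'
from g import *
go([.494,.249,.203],13.1)
E
```

```text
t 4.0 pos [0.4947 0.2495 0.2046] head 13.17 tilt 0.12 F [-0.5  -0.68 -0.52] gap 0.501
tool shift mm [-0.8  0.4  1.6] spin 0.0012
```

Call:
{"api": "jog_arm", "payload": {"steps": [0.0,0,0,1,0,0.0,0,0,0,0,0.0,0,0,0,0,0.0,0,0,0,0,0.0,0,0,0,0], "grip_force": 70}}

```text
clock: 4.62
tool_pos: [0.4953, 0.2498, 0.205]
orientation: [-0.0, 0.993, 0.115, 0.0]
contact_force: [0.2, 0.5, 2.1]
finger_gap: 0.201
```

```bash
python3 - <<'E'
from g import *
go([.494,.249,.203],13.1)
E
```

```text
t 4.62 pos [0.4953 0.2498 0.205 ] head 13.16 tilt 0.04 F [0.23 0.53 2.06] gap 0.201
tool shift mm [-1.4  0.5  2. ] spin 0.0011
```

The gap of 0.20 is about 17 mm, so the handle is gripped. I'll lift.

Call:
{"api": "jog_arm", "payload": {"steps": [0.0,0,0,-10,0,0.0,0,0,-20,0,0.0,0,0,-30,0,0.0,0,0,-30,0,0.0,0,0,-20,0,0.0,0,0,0,0]}}

```text
clock: 5.38
tool_pos: [0.4955, 0.2497, 0.3163]
orientation: [-0.0, 0.993, 0.115, 0.001]
contact_force: [-0.4, 0.6, -3.7]
finger_gap: 0.201
```

```bash
python3 - <<'E'
from g import *
go([.55,-.166,.315],19.5)
from station import imaging
import cv2
s=imaging.capture("side")[:,:,::-1]
cv2.imwrite("pics/s3.png",cv2.resize(s[180:320,200:360],None,fx=5,fy=5,interpolation=cv2.INTER_CUBIC)[:600])
E
```

```text
t 5.38 pos [0.4955 0.2497 0.3163] head 13.17 tilt 0.17 F [-0.36  0.62 -3.73] gap 0.201
tool shift mm [-41.6 417.2   1.1] spin -0.1105
```

View pics/s3.png

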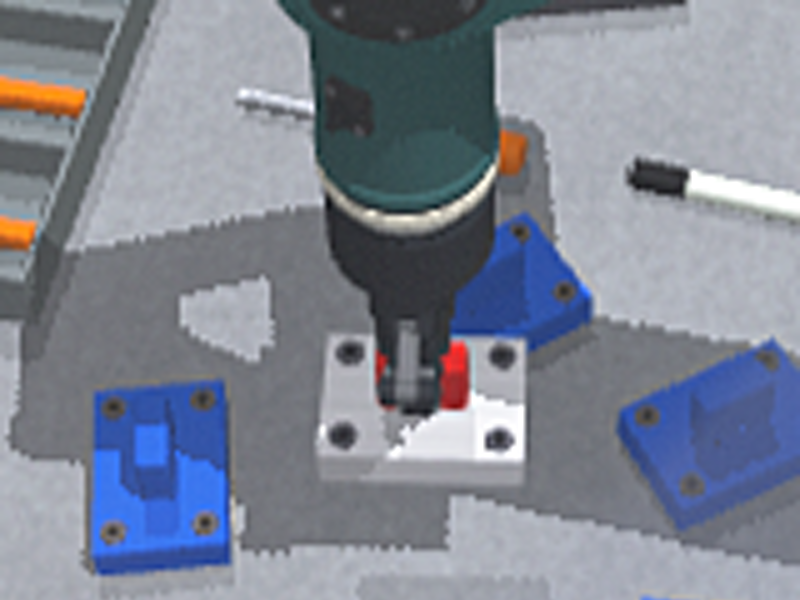

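The cover hangs level in the grip, with its bushes at crop (349,352), (502,355), (498,439) and (342,435). I'll work out the in-hand offset from these.

```bash
python3 - <<'E'
from h import *
from g import *
o,r=st()
for z in (.1333,.1353):
  P=onz("side",un([(349,352),(502,355),(498,439),(342,435)],200,180,5),z)
  e=np.roll(P,-1,0)-P
  print(P.mean(0).round(4),(r.T@(P.mean(0)-o["tool_pos"])*1e3).round(1),(np.linalg.norm(e,axis=1)*1e3).round(1),np.degrees(np.arctan2(e[:,1],e[:,0])).round(1)%180)
P=onz("side",un([(377,345),(468,345)],200,180,5),.173);print(P, P.mean(0))
# direct z-fit
b=un([(349,352),(502,355),(498,439),(342,435)],200,180,5)
L=np.array([(-38,24),(38,24),(38,-24),(-38,-24)])/1e3
def f(v):
    c,s=np.cos(v[3]),np.sin(v[3]); X=np.c_[v[0]+c*L[:,0]-s*L[:,1],v[1]+s*L[:,0]+c*L[:,1],np.full(4,v[2])]
    return (proj("side",X)-b).ravel()
for a0 in (.23,.23+np.pi): 
  q=least_squares(f,[.495,.249,.135,a0]); print(q.x, q.cost)
E
```

```text
[0.4959 0.2479 0.1333] [  0.4   1.9 181.8] [76.8 48.4 76.3 47.8] [ 13.4 102.9  13.  103.4]
[0.4955 0.249  0.1353] [  0.3   0.7 179.8] [76.6 48.3 76.2 47.7] [ 13.4 102.9  13.  103.4]
[[0.51711933 0.24978795 0.173     ]
 [0.47460392 0.23858203 0.173     ]] [0.49586163 0.24418499 0.173     ]
[ 0.49471422  0.25132563  0.13925111 -2.91108638] 0.011885437596615058
[0.49471422 0.25132563 0.13925111 3.37209892] 0.011885437596617504
```

Call:
{"api": "jog_arm", "payload": {"steps": [0.0,0,0,0,-0.055,0.0,-3,12,0,-0.055,0.0,-8,38,0,0,0.0,-10,47,0,0,0.0,-10,47,0,0,0.0,-10,47,0,0,0.0,-10,47,0,0,0.0,-10,47,0,0,0.0,-10,47,0,0,0.0,-8,38,0,0]}}

```text
clock: 6.68
tool_pos: [0.5426, -0.1273, 0.3131]
orientation: [-0.001, 0.986, 0.169, -0.001]
contact_force: [-0.3, -0.1, -4.1]
finger_gap: 0.196
```

Call:
{"api": "jog_arm", "payload": {"steps": [0.0,-4,20,0,0,0.0,-2,10,0,0,0.0,0,0,0,0,0.0,0,0,0,0]}}

```text
clock: 7.18
tool_pos: [0.5473, -0.1546, 0.3145]
orientation: [-0.001, 0.986, 0.17, -0.0]
contact_force: [0.0, 0.6, -3.7]
finger_gap: 0.197
```

```bash
python3 - <<'E'
from g import *
go([.55,-.166,.29],19.5)
from station import imaging
import cv2
for n in("top","side"): cv2.imwrite(f"pics/{n}4.png",imaging.capture(n)[:,:,::-1])
E
```

```text
t 7.17 pos [ 0.5473 -0.1546  0.3145] head 19.52 tilt 0.08 F [ 0.02  0.63 -3.69] gap 0.197
tool shift mm [-1.3 11.7 24.5] spin 0.0003
```

View pics/side4.png

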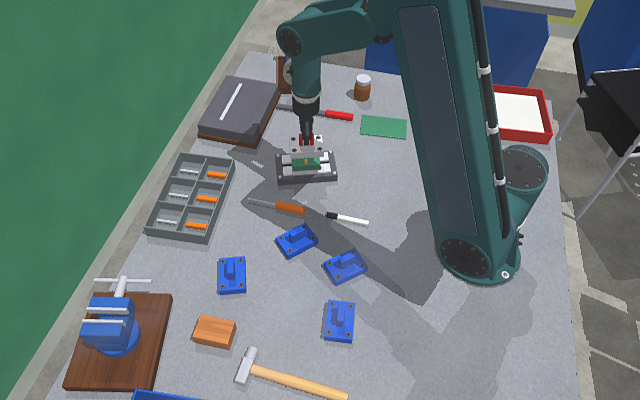

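View pics/top4.png

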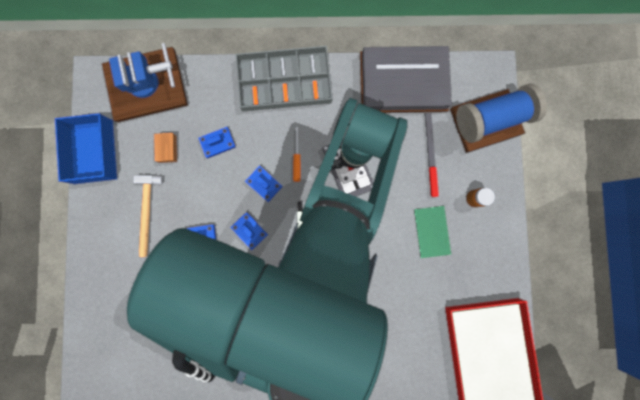

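Side (305,145): the cover is held over the base, with the pin visible below it. Shift over and lower to just above the pin.

Call:
{"api": "jog_arm", "payload": {"steps": [0.0,-1,8,10,0,0.0,0,4,15,0,0.0,0,0,15,0,0.0,0,0,4,0,0.0,0,0,0,0,0.0,0,0,0,0]}}

```text
clock: 8.02
tool_pos: [0.5509, -0.1675, 0.271]
orientation: [0.0, 0.986, 0.169, 0.0]
contact_force: [0.6, -1.2, -3.5]
finger_gap: 0.197
```

```bash
python3 - <<'E'
from g import *
go([.55,-.166,.267],19.5)
from station import imaging
import cv2
s=imaging.capture("side")[:,:,::-1]
cv2.imwrite("pics/s5.png",cv2.resize(s[120:200,260:350],None,fx=7,fy=7,interpolation=cv2.INTER_CUBIC))
E
```

```text
t 8.03 pos [ 0.5509 -0.1675  0.271 ] head 19.47 tilt 0.04 F [ 0.61 -1.22 -3.51] gap 0.197
tool shift mm [-0.4 -1.7  4. ] spin -0.0005
```

View pics/s5.png

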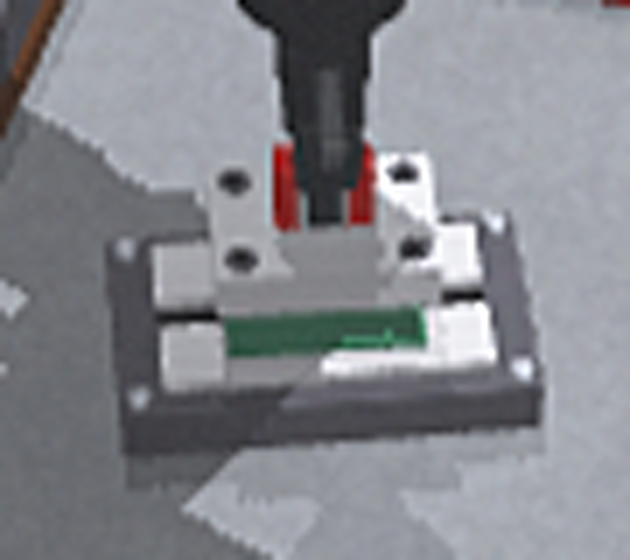

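```bash
python3 - <<'E'
from h import *
from g import *
o,r=st()
def sh(uv,z):
  P=onz("side",un(uv,260,120,7),z); e=np.roll(P,-1,0)-P
  print(P.mean(0).round(4),(np.linalg.norm(e,axis=1)*1e3).round(1),np.degrees(np.arctan2(e[:,1],e[:,0])).round(1)%180)
sh([(235,180),(403,172),(414,246),(242,258)],.090)
sh([(125,247),(496,221),(523,369),(140,398)],.030)
print(onz("side",un([(612,117)],270,140,6,396),.052))
E
```

```text
[ 0.5503 -0.1693  0.09  ] [75.3 46.  75.8 48.1] [ 18.9 109.9  20.5 109.4]
[ 0.5507 -0.1684  0.03  ] [173.3  93.  172.3  93.5] [ 20.6 110.4  20.8 111. ]
[[ 0.5502177  -0.16688872  0.052     ]]
```

```bash
python3 - <<'E'
from h import *
from g import *
P=onz("top",un([(65,120),(223,58),(345,353),(185,415)],315,128,6),.030); e=np.roll(P,-1,0)-P
print(P.mean(0).round(4),(np.linalg.norm(e,axis=1)*1e3).round(1),np.degrees(np.arctan2(e[:,1],e[:,0])).round(1)%180)
go([.55,-.1655,.262],20.2)
E
```

```text
[ 0.551  -0.1668  0.03  ] [ 92.3 172.8  92.3 171.8] [110.6  20.6 110.   20.6]
t 8.07 pos [ 0.551  -0.1675  0.2712] head 19.47 tilt 0.06 F [ 0.17 -0.23 -3.4 ] gap 0.2
tool shift mm [-0.2 -2.2  9.2] spin -0.0127
```

The screws in both views give a base yaw of about 20.5°. I'll align to that and descend gently.

Call:
{"api": "jog_arm", "payload": {"steps": [0.0,0,-2,5,-0.018,0.0,0,0,5,0,0.0,0,0,2,0,0.0,0,0,2,0,0.0,0,0,0,0]}}

```text
clock: 8.7
tool_pos: [0.55, -0.1656, 0.2565]
orientation: [-0.0, 0.984, 0.178, -0.0]
contact_force: [-0.5, 0.0, -4.5]
finger_gap: 0.197
```

```bash
python3 - <<'E'
from g import *
go([.55,-.1655,.246],20.5)
E
```

```text
t 8.7 pos [ 0.55   -0.1656  0.2565] head 20.49 tilt 0.02 F [-0.54  0.03 -4.53] gap 0.197
tool shift mm [ 0.1 -0.1 10.5] spin -0.0001
```

Call:
{"api": "jog_arm", "payload": {"steps": [0.0,0,0,2,0,0.0,0,0,2,0,0.0,0,0,0,0]}}

```text
clock: 9.07
tool_pos: [0.5499, -0.1655, 0.2525]
orientation: [-0.0, 0.984, 0.178, -0.0]
contact_force: [0.2, -0.3, -4.2]
finger_gap: 0.198
```

```bash
python3 - <<'E'
from g import *
go([.55,-.1655,.246],20.5)
E
```

```text
t 9.07 pos [ 0.5499 -0.1655  0.2525] head 20.5 tilt 0.02 F [ 0.22 -0.28 -4.22] gap 0.198
tool shift mm [ 0.1 -0.   6.5] spin 0.0
```

Still no contact at bottom height of about 47.5 mm, which is below the pin tip, so the pin is entering the bore. I'll continue.

Call:
{"api": "jog_arm", "payload": {"steps": [0.0,0,0,2,0,0.0,0,0,2,0,0.0,0,0,1,0,0.0,0,0,0,0]}}

```text
clock: 9.57
tool_pos: [0.55, -0.1656, 0.2476]
orientation: [-0.0, 0.984, 0.178, -0.0]
contact_force: [-0.6, 0.1, -3.2]
finger_gap: 0.199
```

```bash
python3 - <<'E'
from g import *
go([.55,-.1655,.246],20.5)
E
```

```text
t 9.57 pos [ 0.55   -0.1656  0.2476] head 20.5 tilt 0.02 F [-0.57  0.1  -3.21] gap 0.199
tool shift mm [ 0.1 -0.1  1.6] spin -0.0
```

Call:
{"api": "jog_arm", "payload": {"steps": [0.0,0,0,1,0,0.0,0,0,1,0,0.0,0,0,0,0]}}

```text
clock: 9.95
tool_pos: [0.5501, -0.1656, 0.2461]
orientation: [0.0, 0.984, 0.178, 0.0]
contact_force: [-1.1, 1.2, 0.6]
finger_gap: 0.2
```

```bash
python3 - <<'E'
from g import *
go([.55,-.1655,.2395],20.5)
from station import imaging
import cv2
s=imaging.capture("side")[:,:,::-1]
cv2.imwrite("pics/s6.png",cv2.resize(s[120:200,260:350],None,fx=7,fy=7,interpolation=cv2.INTER_CUBIC))
E
```

```text
t 9.95 pos [ 0.5501 -0.1656  0.2461] head 20.5 tilt 0.01 F [-1.08  1.2   0.56] gap 0.2
tool shift mm [-0.  -0.1  6.6] spin 0.0
```

View pics/s6.png

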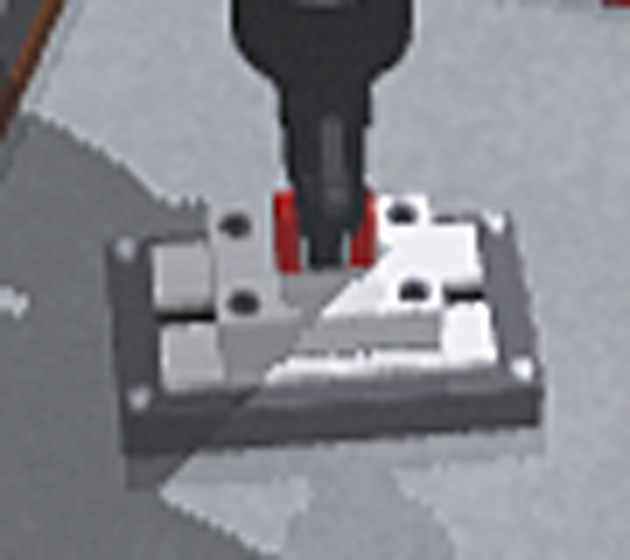

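The cover lies flat on the blank and square with the base, with the TCP at 0.246, as expected. The force went from −4.3 to about 0. I'll press in steps.

Call:
{"api": "jog_arm", "payload": {"steps": [0.0,0,0,1,0,0.0,0,0,1,0,0.0,0,0,1,0,0.0,0,0,0,0], "grip_force": 90}}

```text
clock: 10.5
tool_pos: [0.5501, -0.1656, 0.2428]
orientation: [0.0, 0.984, 0.178, 0.0]
contact_force: [-2.5, 0.2, 3.8]
finger_gap: 0.197
```

Call:
{"api": "jog_arm", "payload": {"steps": [0.0,0,0,1,0,0.0,0,0,1,0,0.0,0,0,1,0,0.0,0,0,0,0]}}

```text
clock: 11.0
tool_pos: [0.5501, -0.1656, 0.2399]
orientation: [0.0, 0.984, 0.178, 0.0]
contact_force: [-1.8, 1.6, 6.8]
finger_gap: 0.194
```

Call:
{"api": "jog_arm", "payload": {"steps": [0.0,0,0,0.5,0,0.0,0,0,0.5,0,0.0,0,0,0,0]}}

```text
clock: 11.38
tool_pos: [0.5501, -0.1656, 0.2396]
orientation: [0.0, 0.984, 0.178, 0.0]
contact_force: [-3.4, 1.4, 12.3]
finger_gap: 0.195
```

Call:
{"api": "jog_arm", "payload": {"steps": [0.0,0,0,0.5,0,0.0,0,0,0,0,0.0,0,0,0,0]}}

```text
clock: 11.75
tool_pos: [0.55, -0.1656, 0.2396]
orientation: [0.0, 0.984, 0.178, 0.0]
contact_force: [-4.3, 1.9, 16.0]
finger_gap: 0.196
```

The height no longer changes while the force rises, so the bed is on its hard stop. I'll do a visual check.

Call:
{"api": "jog_arm", "payload": {"steps": [0.0,0,0,0.5,0,0.0,0,0,0,0,0.0,0,0,0,0]}}

```text
clock: 12.12
tool_pos: [0.55, -0.1655, 0.2395]
orientation: [0.0, 0.984, 0.178, 0.0]
contact_force: [-6.0, 2.6, 21.5]
finger_gap: 0.195
```

```bash
python3 - <<'E'
from g import *
from h import *
go([.55,-.1655,.2395],20.5)
import cv2
s=imaging.capture("side")[:,:,::-1]
cv2.imwrite("pics/side7.png",s)
cv2.imwrite("pics/s7.png",cv2.resize(s[120:200,260:350],None,fx=7,fy=7,interpolation=cv2.INTER_CUBIC))
go([.55,-.1655,.2395],20.5)
E
```

```text
t 12.12 pos [ 0.55   -0.1655  0.2395] head 20.51 tilt 0.04 F [-5.95  2.58 21.46] gap 0.195
tool shift mm [-0. -0.  0.] spin 0.0001
t 12.18 pos [ 0.55   -0.1656  0.2395] head 20.5 tilt 0.05 F [-6.39  2.09 20.92] gap 0.192
tool shift mm [-0.  -0.1  0. ] spin 0.0
```

View pics/s7.png

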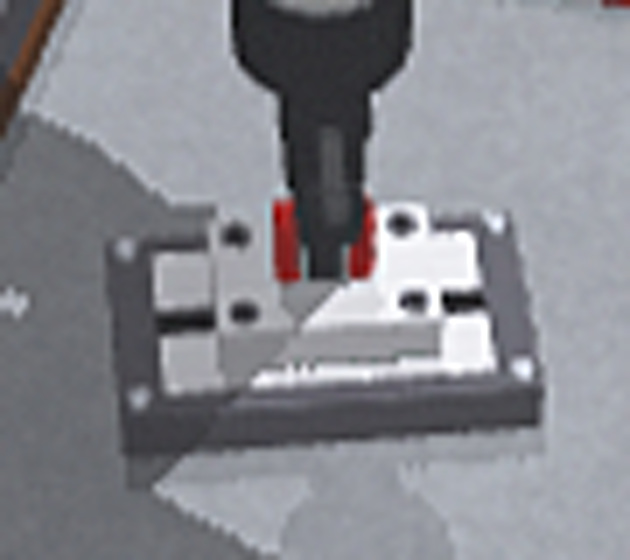

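View pics/side7.png

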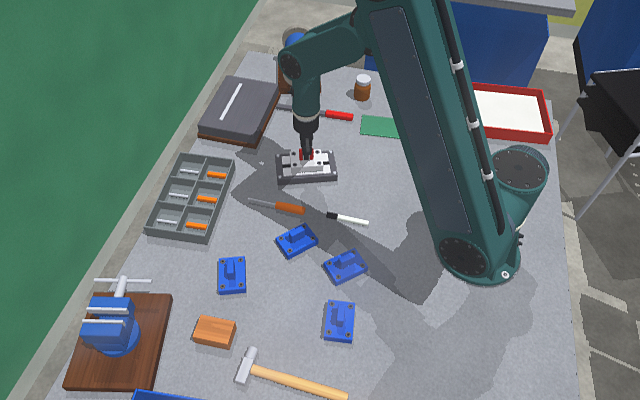

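```bash
python3 -c "
from station import ticket,monitor
print(ticket.close_job()); o=monitor.get_obs(); print(o['clock'],o['contact_force'],o['tool_pos'])"
```

```text
the job is handed in; nothing more can be done
None
the job is handed in; nothing more can be done
```

The jig is closed: the aluminium cover sits over the pin, flat on the blank, and is pressed down with the arm still holding the handle. I handed the job in at about 12.2 s; no verdict is reported.

- **Fit:** I set the cover to 20.5° to match the base yaw measured from its screws. The bore went over the pin without any sliding about. First contact came at TCP height 0.246 m, which matches the cover lying on the blank with the bed up.
- **Press:** The TCP stopped at 0.2395 m, 6.5 mm lower, while the force rose from 12 N to about 21 N. That matches the bed on its hard stop; about 8 N was needed.
- **Last checks:** The last picture shows the bed down nearly level with the base, and the cover square and centred. The other things look undisturbed.
- **Disagreements:** There was a sideways force of about 6 N on the tool while pressing. The cover's drop read off the pictures was roughly 5 mm rather than 6.5 mm, within about a millimetre of reading error. The two camera views differed by about 2 mm on the pin position.

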